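# Shim the low corner of a valve fixture level

## Task

The valve fixture rocks: one foot is seized short and that corner is low. Lay the hardwood wedge flat on the bench, thin end under that foot, and push it in gently, without ramming the foot or shoving the fixture, until the level's bubble is wholly inside its ring and the wedge goes tight, so that all four feet bear firmly and nothing rocks; do not drive it on until another foot lifts. Leave it there and let go; touch fixture and level only through the wedge, and leave the other things alone.

Things in the scene. Friction and masses are not known exactly. Their poses are not given: they have to be found in the camera images.
- fixture: Valve-assembly fixture, about 3 kg, loose on four feet (x +-85, y +-100 mm): aluminium plate 210 (x) by 240 mm (y), underside 30, top 40 mm up when level. Nest, brass valve and toggle clamp on it stand up to 113 mm high, 45 mm or more in from the +y edge. Origin: on the bench under the plate's centre; z up. It leans to the short foot, pivoting on the two feet next to it, the far foot in the air
- short_foot_base (a point): lowest point of the short foot (fixture x -85, y +100 mm: robot-side left corner), on the bench at the start. A hard steel dome, radius 18 mm, 29 mm across: a thin edge enters under it. 4 to 7.5 mm short; 20 mm in from the plate's +y edge. Pushing the wedge under it takes some 5 to 11 N until the far foot lands; then the push needed climbs: at about double, all four feet bear firmly; some 4 mm or more past landing a neighbour foot lifts
- far_foot: rubber-domed foot at fixture x = +85, y = -100 mm, diagonally across from the short one. Origin: its lowest point. Off the bench at the start; it lands when the plate is level
- left_foot: rubber-domed foot at fixture x = +85, y = +100 mm. Origin: its lowest point
- right_foot: rubber-domed foot at fixture x = -85, y = -100 mm. Origin: its lowest point
- wedge: plain hardwood wedge, 40 g, 90 mm long (its x), 32 mm wide (its y), lying on its flat underside. Origin: centre of the underside; z up. The thin end, 1.5 mm thick, is at x = +45; the top rises evenly (0.25 mm per mm) to 13.5 mm at x = -3, and is flat from there to the square tail end at x = -45
- wedge_tip (a point): middle of the wedge's thin end, on the underside (wedge x = +45, y = 0)
- level: round bull's-eye level, aluminium, 54 mm across, 14 mm high, standing loose on the far right part of the plate. Origin: centre of its underside. A yellow-green window 43 mm across with a black ring of 16 mm inner diameter at its centre
- level_centre (a point): centre of the level's ring, 10.5 mm above the level's underside
- bubble_mid (a point): middle of the level's pale bubble, 12 mm across. It floats to the high side, 0.5 mm for every 0.001 rad of tilt, settling in about 0.6 s, and lies at the window's rim (about 10 to 15 mm off) when the tilt is larger. Centred = within 2 mm of level_centre, that is wholly inside the ring
- packer: flat hardwood packing strip, 60 x 45 x 8 mm, of even thickness, lying beside the wedge; not needed. Origin: centre of the underside
- coupling: brass hex coupling, 34 mm across, 46 mm high, standing on the bench. Origin: centre of the underside
- wrench: open-ended wrench, 170 mm, lying on the bench. Origin: middle of its underside, x along it
- bin: open blue parts bin, 170 x 110 x 75 mm, with brass fittings in it. Origin: centre of the underside
Mind the look-alikes: they are no part of the job. What is shaped like the wedge but green is not meant. What is shaped like the level but pink is not meant.

How it is judged:
By the outcome, as a careful person would: the job done as asked, in the order asked, and still so for the second after the job is handed in, with the robot touching nothing.
It also fails if it takes over 72 s, if anything falls off the work surface, if the arm or the gripper's body presses on something with over 40 N, if the wrist force passes 120 N, or if a joint passes its speed limit or range.

## Robot

A 6-joint arm with a two-finger parallel gripper is mounted at the origin on the work surface. World frame = base frame: x ahead of the robot, y to its left, z up, the work surface at z = 0. Lengths are in m, angles in rad, forces in N, time in s.
With the tool pointing down it reaches from about 0.275 to 0.975 m from the base axis. Payload 8.4 kg.
Tool frame: the origin (TCP) lies at the very end of the fingers, on their centre line; the grasp point (between the pads) lies 19 mm behind it; z points along the fingers, y is the line along which they close (so a half turn about z gives the same grasp; the last joint's range is limited). The gripper opens to 92 mm and grips with 3 to 60 N. Pads are 20 mm wide; open, the fingers measure 128 mm over their backs; the gripper's body (75 mm by 189 mm) begins 69 mm behind the grasp point.
Start: joints at [-0.002, 0.353, 1.633, -0, 1.155, -0.002], TCP at [0.625, -0, 0.215] pointing down, gripper open.
Joint ranges: [-2.63, 2.63], [-0.92, 2.1], [0.06, 2.66], [-1.3, 4.44], [0, 2.69], [-3.02, 3.02]. Speed limits (rad/s): [2.22, 2.22, 2.79, 3.14, 3.14, 3.14].

## Interface

Orientations are given as a unit quaternion [w, x, y, z].
In Python, from plant import get_obs, snapshot, sign_off gives the robot as it stands.
- The arm moves only by the shell command python3 -m handwheel 'ROWS' [OPENING]. ROWS is a JSON object of lists of equal length, an entry for each row: "translation": the shift along the tool's x, y, z scaled (see below), a list of three; "twist": the turn, a rotation vector about the tool's x, y, z scaled (see below), a list of three. A call has 1 to 5 rows; each row shifts and turns the commanded pose from where the row before left it, along the tool's axes as they then stand; what a row does not reach is not made up. The controller multiplies each number of a shift by 0.02 m and each number of a turn by 0.08 rad. A row lasts 1/12 s, in which the tool goes at most 41.7 mm and 7.16 degrees, less where a joint would pass 70% of its speed; a pose out of reach is approached as far as the arm can. A call with a number of a shift or a turn outside -1 to 1 is refused whole. A call with a gripper value outside its range is refused whole. OPENING is the opening, from -1 (shut) to 1 (fully open), set as the call begins (- or left out, the last holds). The fingers move at their own pace and stop on an object; the grip force is fixed at half the most. Time passes only in rows, so rows that do not move let the fingers close. It gives the time, the measured TCP pose, the force, the opening and the grip force at its end, in the units of the state.
- get_obs(): the state, without advancing time (a new reading comes with each control period).
- snapshot(name): name is "scene" or "side" or "wrist"; returns a dict with "color" (400x640x3 uint8, blue, green, red), "camera_matrix" (3x3 intrinsics, pixels), "position" and "rotation" of the camera in the world. Camera axes: x right, y up, looking along -z (the intrinsics and any distortion apply to the point x, -y, -z); pixel columns grow to the right and rows downward; lengths in m; the calibration is good to about 2 mm. The wrist camera is an equidistant fisheye: a pixel r from the principal point sees the ray r / f radians off the axis. A picture is of the moment at which its call begins. There is no depth.
- sign_off(): hands the job in; it is judged then, once.
The state is a dict: "clock": time; "qpos": joint angles; "dq": joint speeds; "joint_efforts": joint torques, N m; "ee_pos": TCP position; "eef_rot": TCP orientation; "ft_force": force on the tool from outside, world axes, zero at the start; "ft_torque": the same for the moment, N m; "finger_gap": finger opening in m; "grasp_force": force on a finger pad.
Only numpy, scipy, OpenCV 4.12 (cv2) and the standard library are available. Lean on these libraries where they do the work, as an engineer would, in place of code of your own. Each camera call takes 0.05 s, during which the arm holds its last target. There are 200 camera calls.

## Working session

There is one attempt and no reset: what is moved stays moved. The work goes in short steps, Python scripts to look and compute and a shell command to move; the robot and the scene stay as the last step left them, time stands still between calls to the robot, and variables do not carry over. Pictures are saved under pics/ and viewed, at most 10 in all, crops included, and the job is handed in when it is done.

```bash
mkdir -p pics; ls; cat > h.py <<'E'
import numpy as np,cv2
from plant import get_obs,snapshot,sign_off
def ray(s,u,v,wrist=False):
    K=np.array(s["camera_matrix"]);R=np.array(s["rotation"]);
    if R.shape!=(3,3):
        from scipy.spatial.transform import Rotation as Ro
        R=Ro.from_quat(np.roll(R,-1)).as_matrix()
    x=(u-K[0,2])/K[0,0];y=(v-K[1,2])/K[1,1]
    if wrist:
        r=np.hypot(x,y);k=np.sin(r)/max(r,1e-9);d=np.array([x*k,-y*k,-np.cos(r)])
    else: d=np.array([x,-y,-1.])
    return np.array(s["position"]),R@d
def onz(s,u,v,z,wrist=False):
    p,d=ray(s,u,v,wrist);return p+d*(z-p[2])/d[2]
E
python3 - <<'E'
from h import *
import pickle
S={n:snapshot(n) for n in("scene","side","wrist")}
pickle.dump(S,open("s0.pkl","wb"))
for n in S:
    cv2.imwrite(f"pics/{n}0.png",S[n]["color"]);print(n,S[n]["position"],np.array(S[n]["rotation"]).round(3).tolist(),np.array(S[n]["camera_matrix"]).tolist())
print(get_obs())
E
```

```text
pics
scene [ 1.17069126 -0.52121125  0.58944325] [0.8, 0.426, 0.2, 0.372] [[362.12118824366456, 0.0, 315.7356594998788], [0.0, 362.12118824366456, 198.1162017313047], [0.0, 0.0, 1.0]]
side [-0.04767997  0.88270398  0.70733904] [-0.257, -0.154, 0.478, 0.826] [[400.162683751856, 0.0, 312.6239446086101], [0.0, 400.162683751856, 201.40253583346882], [0.0, 0.0, 1.0]]
wrist [0.62402362 0.07341249 0.38362127] [0.991, -0.131, -0.0, 0.0] [[309.70691628693146, 0.0, 318.0896813062436], [0.0, 309.70691628693146, 197.91630757452813], [0.0, 0.0, 1.0]]
{'clock': 0.15, 'qpos': array([-2.41427197e-03,  3.53496593e-01,  1.63391887e+00, -2.01264972e-06,
        1.15522781e+00, -2.39761799e-03]), 'dq': array([-2.97763994e-05, -1.04869292e-03, -2.28589822e-03, -1.12213366e-03,
        7.12135117e-04, -3.59658222e-05]), 'joint_efforts': array([-8.47799656e-04, -5.94210899e+01, -3.34467816e+01,  6.96930941e-02,
        2.04021111e-02, -8.35750166e-05]), 'ee_pos': array([ 6.24634702e-01, -8.69838859e-06,  2.14050471e-01]), 'eef_rot': array([-3.71691193e-04,  7.07112284e-01,  7.07101083e-01, -3.71205552e-04]), 'ft_force': array([-0.29908529, -0.27444306,  0.20976486]), 'ft_torque': array([ 0.07276608, -0.02119434, -0.02037172]), 'grasp_force': 0.0, 'finger_gap': 0.0921094476348281}
```

View pics/scene0.png

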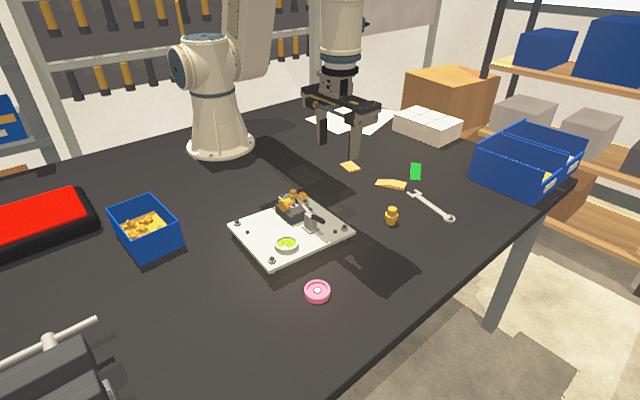

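View pics/side0.png

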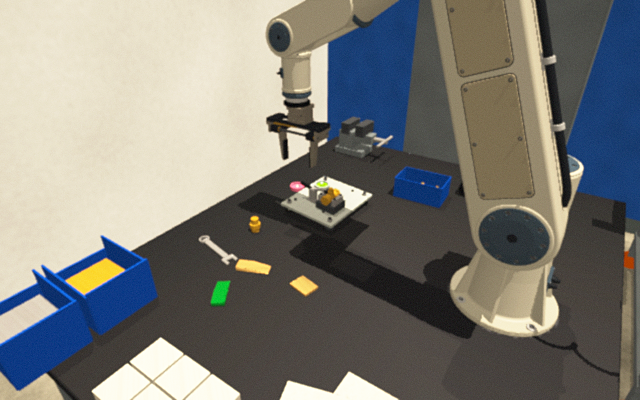

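View pics/wrist0.png

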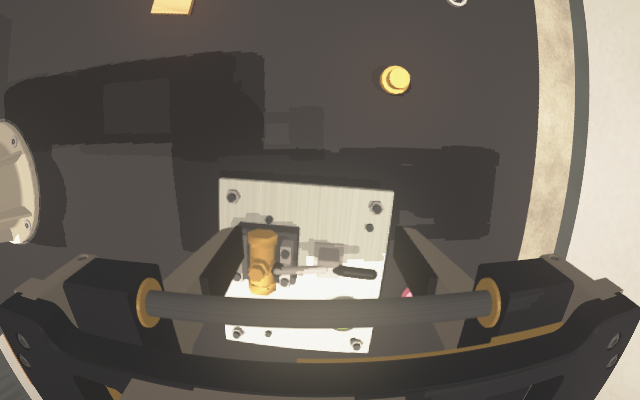

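Scene: plate centred near (293,232), wedge (391,183), packer (349,166), green decoy (415,171). Side: wedge (253,267), packer (304,285). Wrist (up = +y, right = +x): plate corners at about (220,178), (393,191), (368,352), short-foot bolt at (232,197).

```bash
python3 - <<'E'
from h import *
import pickle
S=pickle.load(open("s0.pkl","rb"))
w=S["wrist"]
for n,p,z in(("c-+",(220,178),.036),("c++",(393,191),.040),("c+-",(368,352),.043),("bolt short",(232,197),.04),("bolt left",(377,208),.045),("bolt far",(356,345),.047),("bolt right",(237,333),.045)):
    print(n,onz(w,*p,z,True).round(4))
for n,b in(("side",(180,230,340,310)),("scene",(330,150,430,240))):
    im=S[n]["color"];hsv=cv2.cvtColor(im,cv2.COLOR_BGR2HSV)
    m=cv2.inRange(hsv,(10,70,120),(32,255,255))
    M=np.zeros_like(m);x0,y0,x1,y1=b;M[y0:y1,x0:x1]=m[y0:y1,x0:x1]
    cs,_=cv2.findContours(M,0,1)
    for c in cs:
        if cv2.contourArea(c)<30: continue
        a=cv2.approxPolyDP(c,1.5,True)[:,0]
        print(n,cv2.contourArea(c),[(tuple(map(int,q)),onz(S[n],*q,0.008)[:2].round(3).tolist()) for q in a])
    c=im[b[1]:b[3],b[0]:b[2]];
    cv2.imwrite(f"pics/{n}c.png",cv2.resize(c,None,fx=4.5,fy=4.5,interpolation=cv2.INTER_CUBIC))
E
```

```text
c-+ [0.508  0.0045 0.036 ]
c++ [ 0.7113 -0.0104  0.04  ]
c+- [ 0.6976 -0.2528  0.043 ]
bolt short [ 0.5226 -0.0177  0.04  ]
bolt left [ 0.6922 -0.0295  0.045 ]
bolt far [ 0.678  -0.2336  0.047 ]
bolt right [ 0.5087 -0.2166  0.045 ]
side 316.5 [((289, 283), [0.463, 0.267]), ((304, 295), [0.405, 0.281]), ((317, 288), [0.393, 0.241]), ((316, 284), [0.403, 0.23]), ((303, 275), [0.452, 0.221])]
side 360.5 [((235, 265), [0.632, 0.292]), ((237, 270), [0.613, 0.305]), ((265, 274), [0.539, 0.275]), ((270, 269), [0.541, 0.251]), ((270, 265), [0.552, 0.238]), ((247, 259), [0.623, 0.254]), ((239, 259), [0.642, 0.266])]
scene 192.5 [((390, 205), [0.666, 0.173]), ((385, 211), [0.676, 0.14]), ((384, 217), [0.692, 0.117]), ((386, 223), [0.713, 0.101]), ((392, 225), [0.729, 0.107]), ((398, 214), [0.708, 0.156]), ((396, 212), [0.698, 0.159]), ((397, 208), [0.688, 0.176])]
scene 235.5 [((374, 184), [0.56, 0.222]), ((403, 190), [0.639, 0.263]), ((406, 182), [0.616, 0.306]), ((396, 179), [0.584, 0.297]), ((377, 179), [0.546, 0.252])]
scene 144.0 [((340, 163), [0.394, 0.235]), ((349, 172), [0.458, 0.216]), ((360, 170), [0.472, 0.252]), ((360, 167), [0.457, 0.267]), ((351, 160), [0.403, 0.279])]
```

View pics/sidec.png

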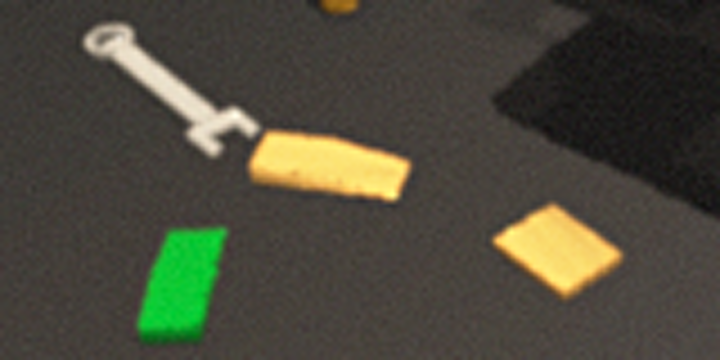

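Side crop: wedge is pale wood at (253,267) with its tail towards the wrench (+x) and its thin end at the lower right. Centre is about (0.59, 0.265), thin end towards (-0.9,-0.4). Fixture yaw is about -4°, short foot about (0.522,-0.018). Moving over for a close look.

```bash
R='[0,0,0]'
python3 -m handwheel '{"translation":[[1,-0.2,0],[1,-0.2,0],[1,-0.2,0],[1,-0.2,0],[1,-0.2,0]],"twist":[[0,0,0],[0,0,0],[0,0,0],[0,0,0],[0,0,0]]}'
python3 -m handwheel '{"translation":[[1,-0.2,0],[1,-0.2,0],[1,-0.2,0],[0.5,-0.2,0],[0,0,0]],"twist":[[0,0,0],[0,0,0],[0,0,0],[0,0,0],[0,0,0]]}'
python3 - <<'E'
from h import *
import pickle
w=snapshot("wrist");pickle.dump(w,open("w1.pkl","wb"));cv2.imwrite("pics/w1.png",w["color"])
print(get_obs()["ee_pos"])
hsv=cv2.cvtColor(w["color"],cv2.COLOR_BGR2HSV)
m=cv2.inRange(hsv,(8,60,90),(32,255,255))
cs,_=cv2.findContours(m,0,1)
for c in cs:
    if cv2.contourArea(c)<300: continue
    a=cv2.approxPolyDP(c,2,True)[:,0]
    print(cv2.contourArea(c),[(tuple(map(int,q)),[onz(w,*q,z,True)[:2].round(4).tolist() for z in (0,.0135)]) for q in a][:9])
E
```

```text
clock: 0.57
ee_pos: [0.6045, 0.1008, 0.2143]
eef_rot: [-0.0, 0.707, 0.707, -0.0]
ft_force: [0.7, 0.1, -0.3]
finger_gap: 0.0921
grasp_force: 0.0
clock: 0.98
ee_pos: [0.5882, 0.1717, 0.2143]
eef_rot: [-0.0, 0.706, 0.708, -0.0]
ft_force: [0.2, 0.4, -0.6]
finger_gap: 0.0921
grasp_force: 0.0
[0.58855408 0.17043172 0.21436947]
1557.0 [((563, 323), [[1.1009, -0.1278], [1.0828, -0.1147]]), ((561, 321), [[1.0906, -0.1203], [1.0729, -0.1075]]), ((492, 337), [[0.907, -0.1211], [0.8958, -0.1082]]), ((489, 343), [[0.905, -0.1355], [0.8939, -0.1222]]), ((457, 349), [[0.8368, -0.1371], [0.828, -0.1236]]), ((395, 356), [[0.7195, -0.1366], [0.7149, -0.1232]]), ((312, 358), [[0.5783, -0.1341], [0.5786, -0.1208]]), ((308, 347), [[0.572, -0.1081], [0.5726, -0.0957]]), ((294, 345), [[0.5494, -0.1042], [0.5508, -0.0919]])]
602.0 [((484, 278), [[0.8512, 0.0111], [0.8419, 0.0193]]), ((479, 281), [[0.8428, 0.0064], [0.8338, 0.0148]]), ((475, 290), [[0.8392, -0.01], [0.8304, -0.001]]), ((486, 289), [[0.8608, -0.0105], [0.8512, -0.0015]]), ((490, 293), [[0.8713, -0.0195], [0.8613, -0.0102]]), ((492, 308), [[0.
[... 1133 characters left out ...]
311], [0.7212, 0.1351]])]
1561.0 [((178, 99), [[0.4043, 0.2756], [0.4107, 0.2745]]), ((173, 133), [[0.395, 0.2308], [0.4018, 0.2313]]), ((215, 140), [[0.4555, 0.2186], [0.4601, 0.2196]]), ((221, 105), [[0.465, 0.2632], [0.4693, 0.2626]])]
3464.5 [((350, 74), [[0.6265, 0.299], [0.6251, 0.2971]]), ((328, 80), [[0.5996, 0.2909], [0.5991, 0.2893]]), ((317, 72), [[0.5861, 0.3009], [0.5862, 0.299]]), ((316, 76), [[0.5849, 0.2959], [0.585, 0.2941]]), ((312, 74), [[0.58, 0.2984], [0.5803, 0.2965]]), ((308, 79), [[0.5752, 0.2921], [0.5756, 0.2905]]), ((302, 80), [[0.5679, 0.2909], [0.5685, 0.2893]]), ((296, 87), [[0.5605, 0.2822], [0.5615, 0.2809]]), ((300, 88), [[0.5654, 0.2809], [0.5662, 0.2796]])]
```

View pics/w1.png

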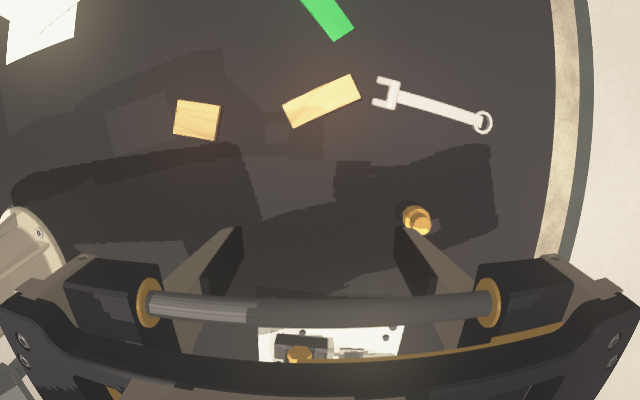

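Wrist: wedge corners at about (350,74) and (361,98) for the tail, (282,105) and (295,128) for the thin end. The wrench jaw, at (385,92), is about 25 px beyond the tail.

```bash
python3 - <<'E'
from h import *
import pickle
w=pickle.load(open("w1.pkl","rb"))
hsv=cv2.cvtColor(w["color"],cv2.COLOR_BGR2HSV)
m=cv2.inRange(hsv,(12,75,120),(32,255,255));M=np.zeros_like(m);M[65:135,275:368]=m[65:135,275:368]
c=max(cv2.findContours(M,0,1)[0],key=cv2.contourArea)
b=cv2.boxPoints(cv2.minAreaRect(c));print(b.round(1).tolist())
b=sorted(b.tolist());t=[onz(w,*q,.0015,True) for q in b[:2]];e=[onz(w,*q,.0135,True) for q in b[2:]]
t=np.array(t)[:,:2];e=np.array(e)[:,:2]
d=t.mean(0)-e.mean(0);print(t,e,"mid",(t.mean(0)+e.mean(0))/2,"len",np.hypot(*d),"wid",np.hypot(*(t[1]-t[0])),np.hypot(*(e[1]-e[0])),"yaw",np.degrees(np.arctan2(d[1],d[0])))
for q in((372,105),(376,78),(397,82),(397,104)): print(onz(w,*q,.004,True)[:2].round(3))
o=get_obs();print(o["ee_pos"],o["eef_rot"])
E
```

```text
[[280.0, 102.9000015258789], [350.0, 71.80000305175781], [361.70001220703125, 98.0999984741211], [291.70001220703125, 129.3000030517578]]
[[0.54091357 0.26263366]
 [0.55515408 0.2297204 ]] [[0.62512306 0.29985173]
 [0.63925393 0.26825505]] mid [0.59011116 0.26511521] len 0.09228557831471548 wid 0.03586188498033674 0.03461259307326736 yaw -155.76842730568407
[0.653 0.261]
[0.658 0.295]
[0.685 0.291]
[0.685 0.263]
[0.58855408 0.17043172 0.21436947] [-3.50597564e-05  7.06498566e-01  7.07714409e-01 -2.99964820e-04]
```

```bash
python3 -m handwheel '{"translation":[[1,0.2,0],[1,0.2,0],[1,0.2,0],[1,0.2,0],[1,0.2,0]],"twist":[[0,0,0],[0,0,0],[0,0,0],[0,0,0],[0,0,0]]}' 0.3 >/dev/null
python3 -m handwheel '{"translation":[[0,0,0.4],[0,0,0.4],[0,0,0.4],[0,0,0.4],[0,0,0.4]],"twist":[[0,0,1],[0,0,1],[0,0,1],[0,0,1],[0,0,1]]}'  >/dev/null
python3 -m handwheel '{"translation":[[0,0,0.4],[0,0,0.4],[0,0,0.4],[0,0,0.4],[0,0,0.4]],"twist":[[0,0,1],[0,0,1],[0,0,1],[0,0,1],[0,0,1]]}'  >/dev/null
python3 -m handwheel '{"translation":[[0,0,0.4],[0,0,0.4],[0,0,0.4],[0,0,0.4],[0,0,0]],"twist":[[0,0,1],[0,0,1],[0,0,1],[0,0,1],[0,0,0.3]]}' 
python3 - <<'E'
from h import *
import pickle
w=snapshot("wrist");pickle.dump(w,open("w2.pkl","wb"));cv2.imwrite("pics/w2.png",w["color"])
from scipy.spatial.transform import Rotation as Ro
o=get_obs();print(o["ee_pos"]);A=Ro.from_quat(np.roll(o["eef_rot"],-1)).as_matrix();print(A.round(3))
print("err in tool axes", A.T@(np.array([.610,.274,.004])-o["ee_pos"]))
E
```

```text
clock: 2.7
ee_pos: [0.6085, 0.2682, 0.1009]
eef_rot: [0.0, 0.978, 0.209, -0.001]
ft_force: [-0.1, 0.7, -0.1]
finger_gap: 0.0593
grasp_force: 0.0
[0.60883327 0.26850664 0.10169966]
[[ 0.912  0.411 -0.002]
 [ 0.411 -0.912 -0.001]
 [-0.002  0.    -1.   ]]
err in tool axes [ 0.00350514 -0.0045547   0.09769202]
```

View pics/w2.png

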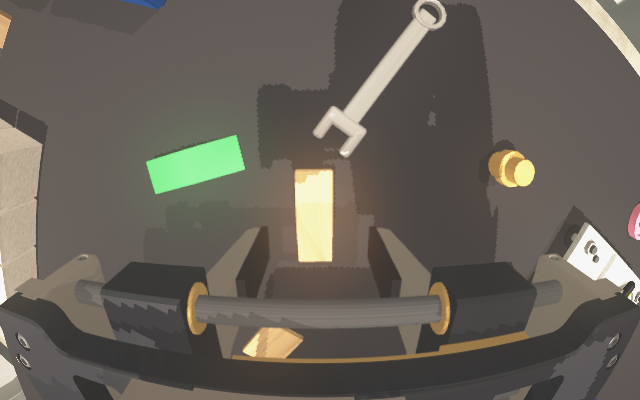

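Wrist: the wedge is upright between the fingers, tail edge at row 170, thin end at row 262, columns 294-333. The fingers span columns 268-370.

```bash
python3 - <<'E'
from h import *
import pickle
from scipy.spatial.transform import Rotation as Ro
w=pickle.load(open("w2.pkl","rb"));o=get_obs();A=Ro.from_quat(np.roll(o["eef_rot"],-1)).as_matrix()
for q,z in(((295,170),.0135),((332.5,170),.0135),((299,262),.0015),((332,262),.0015)):
    p=onz(w,*q,z,True);print(p.round(4),(A.T@(p-o["ee_pos"])).round(4))
E
```

```text
[0.6257 0.2979 0.0135] [ 0.0276 -0.0199  0.0881]
[0.6386 0.2691 0.0135] [0.0275 0.0117 0.0882]
[0.5423 0.2593 0.0015] [-0.0643 -0.019   0.1003]
[0.5554 0.2302 0.0015] [-0.0643  0.0129  0.1003]
```

```bash
python3 -m handwheel '{"translation":[[0.2,-0.18,0],[0,0,1],[0,0,1],[0,0,1],[0,0,0.9]],"twist":[[0,0,0],[0,0,0],[0,0,0],[0,0,0],[0,0,0]]}' >/dev/null
python3 -m handwheel '{"translation":[[0,0,0.5],[0,0,0.4],[0,0,0],[0,0,0]],"twist":[[0,0,0],[0,0,0],[0,0,0],[0,0,0]]}'
python3 -m handwheel '{"translation":[[0,0,0],[0,0,0],[0,0,0],[0,0,0],[0,0,0]],"twist":[[0,0,0],[0,0,0],[0,0,0],[0,0,0],[0,0,0]]}' -1
python3 -m handwheel '{"translation":[[0,0,0],[0,0,0],[0,0,0]],"twist":[[0,0,0],[0,0,0],[0,0,0]]}'
```

```text
clock: 3.5
ee_pos: [0.6116, 0.2751, 0.007]
eef_rot: [-0.0, 0.977, 0.212, 0.0]
ft_force: [0.1, -0.3, 0.2]
finger_gap: 0.0596
grasp_force: 0.0
clock: 3.92
ee_pos: [0.6115, 0.2751, 0.0072]
eef_rot: [-0.0, 0.977, 0.212, 0.0]
ft_force: [-0.1, -0.8, 2.9]
finger_gap: 0.0315
grasp_force: 30.0
clock: 4.17
ee_pos: [0.6115, 0.2751, 0.0072]
eef_rot: [-0.0, 0.977, 0.212, 0.0]
ft_force: [-1.1, -0.4, 6.2]
finger_gap: 0.0312
grasp_force: 30.0
```

```bash
python3 -m handwheel '{"translation":[[0,0,-1],[0,0,-1],[0,0,0],[0,0,0],[0,0,0]],"twist":[[0,0,0],[0,0,0],[0,0,-1],[0,0,-1],[0,0,-1]]}' >/dev/null
python3 -m handwheel '{"translation":[[0,0,0],[0,0,0],[0,0,0],[0,0,0],[0,0,0]],"twist":[[0,0,-1],[0,0,-1],[0,0,-1],[0,0,-1],[0,0,-1]]}' >/dev/null
python3 -m handwheel '{"translation":[[0,0,0],[0,0,0],[0,0,0],[0,0,0],[0,0,0]],"twist":[[0,0,-1],[0,0,-1],[0,0,-1],[0,0,-1],[0,0,-1]]}' >/dev/null
python3 -m handwheel '{"translation":[[0,0,0],[0,0,0]],"twist":[[0,0,-0.4],[0,0,0]]}'
python3 - <<'E'
from h import *
from scipy.spatial.transform import Rotation as Ro
o=get_obs();A=Ro.from_quat(np.roll(o["eef_rot"],-1)).as_matrix();print(A.round(3))
print((A.T@(np.array([.5296,.0782,.0472])-o["ee_pos"])/.02).round(2))
w=snapshot("wrist");cv2.imwrite("pics/w3.png",w["color"])
E
```

```text
clock: 5.58
ee_pos: [0.6109, 0.2749, 0.0462]
eef_rot: [-0.0, 0.732, 0.682, -0.0]
ft_force: [-0.1, -0.0, -0.6]
finger_gap: 0.0314
grasp_force: 30.0
[[ 0.07   0.998 -0.001]
 [ 0.998 -0.07  -0.   ]
 [-0.    -0.001 -1.   ]]
[-10.1   -3.36  -0.04]
```

```bash
python3 -m handwheel '{"translation":[[-1,-0.42,0],[-1,-0.42,0],[-1,-0.42,0],[-1,-0.42,0],[-1,-0.42,0]],"twist":[[0,0,0],[0,0,0],[0,0,0],[0,0,0],[0,0,0]]}' >/dev/null
python3 -m handwheel '{"translation":[[-1,-0.42,0],[-1,-0.42,0],[-1,-0.42,0],[0,0,0.8],[0,0,0]],"twist":[[0,0,0],[0,0,0],[0,0,0],[0,0,0],[0,0,0]]}'
python3 - <<'E'
from h import *
import pickle
S={n:snapshot(n) for n in("scene","side","wrist")};pickle.dump(S,open("s4.pkl","wb"))
a=S["side"]["color"][140:260,240:400];b=S["scene"]["color"][160:280,220:380];c=S["wrist"]["color"][100:340,160:480]
r=lambda i,k:cv2.resize(i,None,fx=k,fy=k,interpolation=cv2.INTER_CUBIC)
cv2.imwrite("pics/m4.png",np.vstack([np.hstack([r(a,2.5),r(b,2.5)]),np.hstack([c,np.zeros((240,480,3),np.uint8)])]))
E
```

```text
clock: 6.47
ee_pos: [0.531, 0.119, 0.0292]
eef_rot: [-0.001, 0.733, 0.68, -0.001]
ft_force: [-1.1, 0.4, -0.2]
finger_gap: 0.0311
grasp_force: 30.0
```

View pics/m4.png

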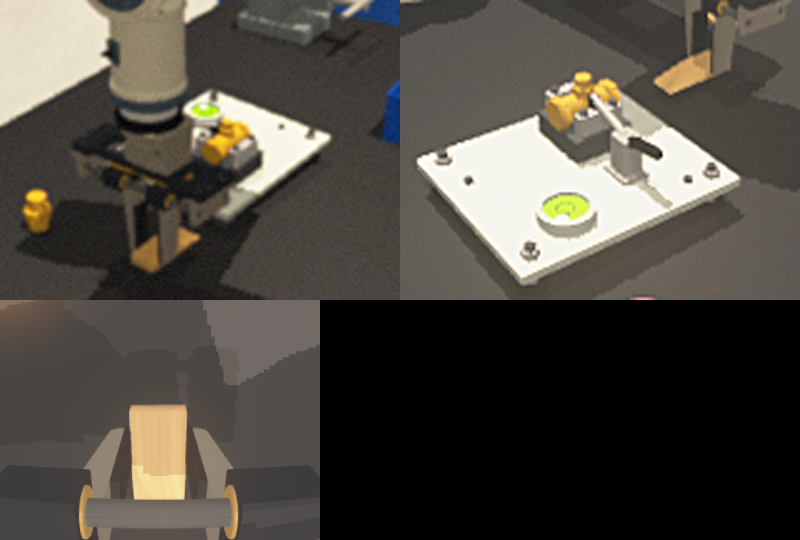

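Mosaic: the side view is blocked by the gripper. The scene view shows the plate corners at mosaic (418,160), (525,283) and (740,182), and the level with its bubble at the near rim, mosaic (567,215). The wrist shows the wedge tail at row 205, columns 290-346.

```bash
cat > lv.py <<'E'
from h import *
def bub(s,show=False):
    im=s["color"][220:262,262:312];hsv=cv2.cvtColor(im,cv2.COLOR_BGR2HSV)
    g=cv2.inRange(hsv,(25,90,90),(50,255,255))
    return im,hsv,g
E
python3 - <<'E'
from h import *
import pickle
from scipy.spatial.transform import Rotation as Ro
S=pickle.load(open("s4.pkl","rb"));o=get_obs();A=Ro.from_quat(np.roll(o["eef_rot"],-1)).as_matrix()
f=lambda mx,my:(220+(mx-400)/2.5,160+my/2.5)
P={n:onz(S["scene"],*f(*q),z)[:2] for n,q,z in(("--",(418,158),.04),("+-",(525,275),.043),("++",(740,180),.04))}
for n in P:print(n,P[n].round(4))
d=P["++"]-P["+-"];print("yaw",np.degrees(np.arctan2(-d[0],d[1])),np.hypot(*d),"centre",(P["--"]+P["++"])/2)
d=P["+-"]-P["--"];print("yaw",np.degrees(np.arctan2(d[1],d[0])),np.hypot(*d))
w=S["wrist"];print(o["ee_pos"])
for q in((290,205),(346,205)):
    p=onz(w,*q,o["ee_pos"][2]-.0072+.0135,True);print(p,A.T@(p-o["ee_pos"]))
s=S["scene"];im=cv2.resize(s["color"][225:262,265:309],None,fx=12,fy=12,interpolation=cv2.INTER_CUBIC);cv2.imwrite("pics/lv4.png",im)
w0=pickle.load(open("s0.pkl","rb"))["wrist"]
for n,q,z in(("-+",(219,177.5),.036),("++",(394,190.5),.040),("+-",(368.5,353.5),.043)):print(n,onz(w0,*q,z,True))
E
```

```text
-- [ 0.4856 -0.2337]
+- [ 0.6902 -0.2445]
++ [ 0.7151 -0.0148]
yaw -6.178799623385059 0.23109172423940672 centre [ 0.60034254 -0.12424513]
yaw -3.0125191818889054 0.20491745098983985
[0.53301707 0.12054514 0.0308145 ]
[0.5184102  0.14688753 0.0371145 ] [ 0.02521447 -0.0164781  -0.00629881]
[0.54912607 0.14463851 0.0371145 ] [ 0.02519891  0.01431999 -0.0062955 ]
-+ [0.5067585  0.00510689 0.036     ]
++ [ 0.71247545 -0.00983697  0.04      ]
+- [ 0.69862107 -0.25607232  0.043     ]
```

View pics/lv4.png

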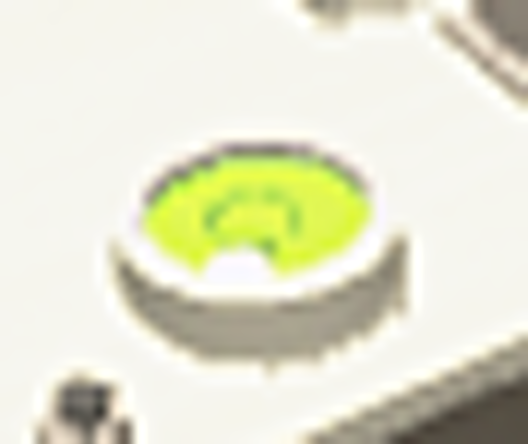

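```bash
python3 -m handwheel '{"translation":[[-0.7,0,0],[-0.8,0,0.5],[-0.7,0,0.5],[0,0,0],[0,0,0]],"twist":[[0,0,0],[0,0,0],[0,0,0],[0,0,0],[0,0,0]]}'
python3 -m handwheel '{"translation":[[0,0,0.08],[0,0,0.06],[0,0,0.04],[0,0,0],[0,0,0]],"twist":[[0,0,0],[0,0,0],[0,0,0],[0,0,0],[0,0,0]]}'
```

```text
clock: 7.03
ee_pos: [0.5295, 0.0758, 0.0107]
eef_rot: [-0.0, 0.733, 0.681, -0.0]
ft_force: [-0.3, -0.2, 0.0]
finger_gap: 0.0314
grasp_force: 30.0
clock: 7.45
ee_pos: [0.5296, 0.0767, 0.0072]
eef_rot: [0.0, 0.732, 0.681, 0.0]
ft_force: [0.4, 0.3, -0.0]
finger_gap: 0.0313
grasp_force: 30.0
```

```bash
python3 -m handwheel '{"translation":[[0,0,0],[0,0,0],[0,0,0]],"twist":[[0,0,0],[0,0,0],[0,0,0]]}' -0.1
python3 -m handwheel '{"translation":[[0,0,0],[0,0,0],[0,0,0],[0,0,0],[0,0,0]],"twist":[[0,0,0],[0,0,0],[0,0,0],[0,0,0],[0,0,0]]}' -1
python3 - <<'E'
from h import *
import pickle
from scipy.spatial.transform import Rotation as Ro
S={n:snapshot(n) for n in("scene","side","wrist")};pickle.dump(S,open("s5.pkl","wb"))
o=get_obs();A=Ro.from_quat(np.roll(o["eef_rot"],-1)).as_matrix();print(o["ee_pos"],A[:,0])
w=S["wrist"]
m=cv2.inRange(cv2.cvtColor(w["color"],cv2.COLOR_BGR2HSV),(8,60,90),(32,255,255));m[:150]=0;m[300:]=0;m[:,:250]=0;m[:,400:]=0
c=max(cv2.findContours(m,0,1)[0],key=cv2.contourArea);x,y,W,H=cv2.boundingRect(c);print(x,y,W,H)
for q in((x,y),(x+W,y)): print((A.T@(onz(w,*q,.0135,True)-o["ee_pos"])).round(4))
a=S["side"]["color"][170:250,280:370]
cv2.imwrite("pics/m5.png",np.hstack([cv2.resize(a,(450,400),interpolation=2),cv2.resize(S["scene"]["color"][165:230,300:350],(307,400),interpolation=2)]))
E
```

```text
clock: 7.7
ee_pos: [0.5295, 0.0764, 0.007]
eef_rot: [0.0, 0.732, 0.681, 0.0]
ft_force: [0.2, -0.2, -0.2]
finger_gap: 0.0413
grasp_force: 0.0
clock: 8.12
ee_pos: [0.5294, 0.0763, 0.007]
eef_rot: [-0.0, 0.732, 0.681, -0.0]
ft_force: [0.3, 0.9, 0.6]
finger_gap: 0.0313
grasp_force: 30.0
[0.52946326 0.07627112 0.00700836] [ 7.19895668e-02  9.97405385e-01 -3.45594412e-06]
277 203 90 97
[ 0.0267 -0.0232 -0.0065]
[ 0.0267  0.0265 -0.0065]
```

View pics/m5.png

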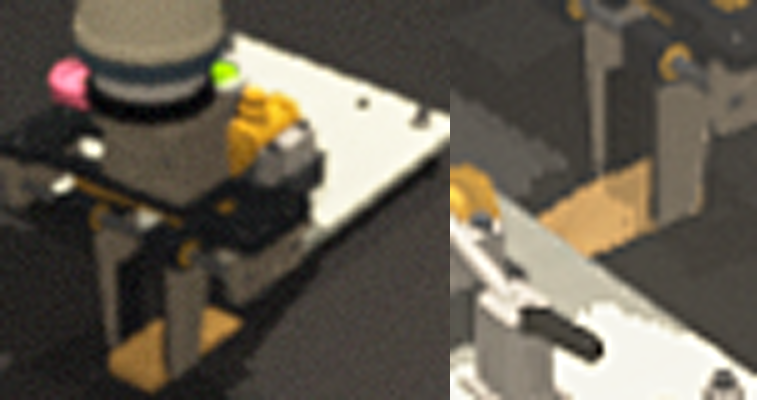

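Wedge lies flat, gripped at the tail, thin end still short of the plate edge. Side crop: thin end near (235,320). Approaching the foot slowly.

```bash
cat > lv.py <<'E'
from h import *
import pickle
def bub(s):
    hsv=cv2.cvtColor(s["color"],cv2.COLOR_BGR2HSV);x0,y0,x1,y1=262,222,312,262
    k=6;c=cv2.resize(s["color"][y0:y1,x0:x1],None,fx=k,fy=k,interpolation=cv2.INTER_CUBIC);h=cv2.cvtColor(c,cv2.COLOR_BGR2HSV)
    g=cv2.inRange(h,(25,80,80),(50,255,255));pts=cv2.findNonZero(g)
    hull=cv2.convexHull(pts);e=cv2.fitEllipse(hull)
    M=np.zeros_like(g);cv2.fillPoly(M,[hull],255)
    b=cv2.bitwise_and(cv2.inRange(h,(0,0,170),(180,110,255)),M)
    n,l,st,ce=cv2.connectedComponentsWithStats(b);out=[]
    w=lambda q:onz(s,q[0]/k+x0-.4,q[1]/k+y0-.4,.052)[:2]
    x,y,W,H=cv2.boundingRect(hull);cc=w((x+W/2,y+H/2))
    for i in range(1,n):
        if st[i,4]>60: out.append((int(st[i,4]),((w(ce[i])-cc)*1e3).round(1).tolist()))
    return cc.round(4).tolist(),(W/k,H/k),out,c
if __name__=="__main__":
    s=snapshot("scene");r=bub(s);print(r[:3],get_obs()["ft_force"].round(1))
    cv2.imwrite("lvlast.png",r[3])
E
python3 -m handwheel '{"translation":[[-0.15,0,0],[-0.15,0,0],[-0.15,0,0],[-0.15,0,0],[-0.1,0,0]],"twist":[[0,0,0],[0,0,0],[0,0,0],[0,0,0],[0,0,0]]}' | egrep 'ee_pos|ft'
for i in 0; do python3 -m handwheel '{"translation":[[-0.05,0,0],[-0.05,0,0],[-0.05,0,0]],"twist":[[0,0,0],[0,0,0],[0,0,0]]}'| egrep 'ee_pos|ft'; done
python3 lv.py
```

```text
ee_pos: [0.5284, 0.0619, 0.007]
ft_force: [0.0, 0.3, 0.7]
ee_pos: [0.5282, 0.0592, 0.007]
ft_force: [-0.1, 0.6, 0.6]
([0.6499, -0.173], (19.0, 10.166666666666666), [(789, [4.4, -4.5])]) [-0.5 -1.3  1.4]
```

```bash
python3 -m handwheel '{"translation":[[-0.05,0,0],[-0.05,0,0],[-0.05,0,0]],"twist":[[0,0,0],[0,0,0],[0,0,0]]}'| egrep 'ee_pos|ft'
python3 -m handwheel '{"translation":[[-0.05,0,0],[-0.05,0,0],[-0.05,0,0]],"twist":[[0,0,0],[0,0,0],[0,0,0]]}'| egrep 'ee_pos|ft'
```

```text
ee_pos: [0.528, 0.0563, 0.007]
ft_force: [0.7, 1.4, 1.0]
ee_pos: [0.5282, 0.0543, 0.0071]
ft_force: [0.5, 9.2, 1.0]
```

```bash
python3 -m handwheel '{"translation":[[-0.05,0,0],[-0.05,0,0]],"twist":[[0,0,0],[0,0,0]]}'| egrep 'ee_pos|ft'
python3 lv.py
```

```text
ee_pos: [0.5281, 0.0523, 0.0071]
ft_force: [-0.2, 8.1, 1.0]
([0.6507, -0.1738], (18.833333333333332, 10.166666666666666), [(108, [-14.7, 8.1]), (664, [7.4, -8.3])]) [-0.1  6.4  1.1]
```

```bash
python3 -m handwheel '{"translation":[[-0.05,0,0],[-0.05,0,0],[-0.05,0,0],[-0.05,0,0]],"twist":[[0,0,0],[0,0,0],[0,0,0],[0,0,0]]}'| egrep 'ee_pos|ft'
python3 lv.py
python3 -m handwheel '{"translation":[[-0.05,0,0],[-0.05,0,0]],"twist":[[0,0,0],[0,0,0]]}'| egrep 'ee_pos|ft'
python3 lv.py
```

```text
ee_pos: [0.5278, 0.0482, 0.0071]
ft_force: [0.2, 7.6, 0.4]
([0.6513, -0.1744], (18.666666666666668, 10.333333333333334), [(675, [7.6, -7.3])]) [1.6 6.  0.7]
ee_pos: [0.5276, 0.0462, 0.0071]
ft_force: [0.1, 7.2, 0.4]
([0.6514, -0.1743], (19.166666666666668, 10.666666666666666), [(806, [6.3, -6.1])]) [0.8 4.6 1. ]
```

```bash
python3 -m handwheel '{"translation":[[-0.05,0,0],[-0.05,0,0],[0,0,0],[0,0,0]],"twist":[[0,0,0],[0,0,0],[0,0,0],[0,0,0]]}'| egrep 'ee_pos|ft'
python3 lv.py
python3 -m handwheel '{"translation":[[-0.05,0,0],[-0.05,0,0],[0,0,0],[0,0,0],[0,0,0]],"twist":[[0,0,0],[0,0,0],[0,0,0],[0,0,0],[0,0,0]]}'| egrep 'ee_pos|ft'
python3 lv.py
```

```text
ee_pos: [0.5274, 0.044, 0.0071]
ft_force: [0.7, 6.7, 1.7]
([0.6522, -0.1751], (19.0, 10.333333333333334), [(739, [6.5, -7.7])]) [ 0.9  5.9 -0.3]
ee_pos: [0.5272, 0.042, 0.007]
ft_force: [0.4, 5.7, -0.1]
([0.6528, -0.1753], (18.833333333333332, 10.666666666666666), [(752, [8.1, -8.5])]) [0.2 5.6 0.6]
```

```bash
cat > mv.py <<'E'
from h import *
import pickle
a=pickle.load(open("s4.pkl","rb"))["scene"]["color"];s=snapshot("scene");b=s["color"]
for n,(x,y) in dict(far=(272,260),right=(237,223),left=(345,228),level=(287,246),edge=(268,268)).items():
    t=cv2.resize(a[y-9:y+10,x-11:x+12],None,fx=4,fy=4,interpolation=2);S=cv2.resize(b[y-14:y+15,x-16:x+17],None,fx=4,fy=4,interpolation=2)
    r=cv2.matchTemplate(S,t,cv2.TM_CCOEFF_NORMED);_,v,_,p=cv2.minMaxLoc(r);print(n,round(v,3),(p[0]-20)/4,(p[1]-20)/4)
E
python3 mv.py
python3 -m handwheel '{"translation":[[-0.05,0,0],[-0.05,0,0],[0,0,0],[0,0,0],[0,0,0]],"twist":[[0,0,0],[0,0,0],[0,0,0],[0,0,0],[0,0,0]]}'| egrep 'ee_pos|ft'
python3 lv.py
```

```text
far 0.984 0.0 1.75
right 0.986 -0.25 0.25
left 0.939 0.0 0.5
level 0.964 0.0 1.25
edge 0.992 0.0 1.75
ee_pos: [0.527, 0.0399, 0.007]
ft_force: [0.9, 6.2, 0.8]
([0.6532, -0.1756], (18.833333333333332, 10.666666666666666), [(106, [-11.7, 12.2]), (802, [7.8, -7.8])]) [ 0.   6.8 -0.9]
```

```bash
python3 -m handwheel '{"translation":[[-0.05,0,0],[-0.05,0,0],[0,0,0],[0,0,0],[0,0,0]],"twist":[[0,0,0],[0,0,0],[0,0,0],[0,0,0],[0,0,0]]}'| egrep 'ee_pos|ft'
python3 lv.py
python3 -m handwheel '{"translation":[[-0.05,0,0],[-0.05,0,0],[0,0,0],[0,0,0],[0,0,0]],"twist":[[0,0,0],[0,0,0],[0,0,0],[0,0,0],[0,0,0]]}'| egrep 'ee_pos|ft'
python3 lv.py; python3 mv.py
```

```text
ee_pos: [0.5269, 0.0379, 0.007]
ft_force: [0.6, 5.1, 0.3]
([0.6533, -0.1759], (18.666666666666668, 10.833333333333334), [(94, [-13.1, 11.9]), (903, [8.6, -7.6])]) [0.8 6.3 1. ]
ee_pos: [0.5267, 0.0359, 0.007]
ft_force: [1.2, 5.6, 0.3]
([0.6546, -0.1771], (18.833333333333332, 11.166666666666666), [(96, [-10.9, 15.3]), (1050, [7.3, -6.6])]) [-0.4  5.4  0.2]
far 0.978 0.0 2.5
right 0.977 -0.25 0.25
left 0.936 0.0 0.5
level 0.891 0.0 1.75
edge 0.989 0.25 2.5
```

```bash
python3 -m handwheel '{"translation":[[-0.05,0,0],[-0.05,0,0],[0,0,0],[0,0,0],[0,0,0]],"twist":[[0,0,0],[0,0,0],[0,0,0],[0,0,0],[0,0,0]]}'| egrep 'ee_pos|ft'
python3 lv.py
python3 -m handwheel '{"translation":[[-0.05,0,0],[-0.05,0,0],[0,0,0],[0,0,0],[0,0,0]],"twist":[[0,0,0],[0,0,0],[0,0,0],[0,0,0],[0,0,0]]}'| egrep 'ee_pos|ft'
python3 lv.py
```

```text
ee_pos: [0.5266, 0.0339, 0.007]
ft_force: [0.9, 4.9, 0.6]
([0.6549, -0.1771], (19.0, 11.333333333333334), [(1070, [6.2, -5.5])]) [0.7 5.8 0.7]
ee_pos: [0.5264, 0.0319, 0.007]
ft_force: [0.9, 5.4, 0.1]
([0.6555, -0.1773], (18.833333333333332, 11.333333333333334), [(304, [7.5, -4.4]), (728, [4.2, -4.5])]) [ 0.7  5.9 -0.6]
```

```bash
python3 -m handwheel '{"translation":[[-0.05,0,0],[-0.05,0,0],[0,0,0],[0,0,0],[0,0,0]],"twist":[[0,0,0],[0,0,0],[0,0,0],[0,0,0],[0,0,0]]}'| egrep 'ee_pos|ft'
python3 lv.py
python3 -m handwheel '{"translation":[[-0.05,0,0],[0,0,0],[0,0,0],[0,0,0],[0,0,0]],"twist":[[0,0,0],[0,0,0],[0,0,0],[0,0,0],[0,0,0]]}'| egrep 'ee_pos|ft'
python3 lv.py
```

```text
ee_pos: [0.5262, 0.0299, 0.007]
ft_force: [-0.2, 5.4, 0.1]
([0.6556, -0.1776], (19.0, 11.166666666666666), [(308, [7.8, -4.3]), (762, [3.2, -2.9])]) [1.5 5.4 0.6]
ee_pos: [0.5262, 0.029, 0.007]
ft_force: [0.2, 6.1, -0.3]
([0.6563, -0.1781], (19.0, 11.333333333333334), [(296, [7.4, -5.5]), (858, [1.7, -1.5])]) [0.1 6.1 1.4]
```

```bash
python3 -m handwheel '{"translation":[[-0.05,0,0],[0,0,0],[0,0,0],[0,0,0],[0,0,0]],"twist":[[0,0,0],[0,0,0],[0,0,0],[0,0,0],[0,0,0]]}'| egrep 'ee_pos|ft'
python3 lv.py
python3 -m handwheel '{"translation":[[-0.05,0,0],[0,0,0],[0,0,0],[0,0,0],[0,0,0]],"twist":[[0,0,0],[0,0,0],[0,0,0],[0,0,0],[0,0,0]]}'| egrep 'ee_pos|ft'
python3 lv.py
```

```text
ee_pos: [0.5261, 0.0283, 0.007]
ft_force: [1.2, 7.9, 0.4]
([0.6563, -0.1781], (19.0, 11.333333333333334), [(346, [5.7, -1.9]), (861, [1.5, -1.2])]) [ 0.7  7.5 -0.2]
ee_pos: [0.5261, 0.0276, 0.007]
ft_force: [0.4, 10.7, 0.5]
([0.6563, -0.1781], (19.0, 11.333333333333334), [(342, [5.7, -2.5]), (823, [1.1, -0.9])]) [-0.4 10.2 -0.5]
```

```bash
python3 -m handwheel '{"translation":[[-0.05,0,0],[0,0,0],[0,0,0],[0,0,0],[0,0,0]],"twist":[[0,0,0],[0,0,0],[0,0,0],[0,0,0],[0,0,0]]}'| egrep 'ee_pos|ft'
python3 lv.py; python3 mv.py
python3 - <<'E'
import cv2;a=cv2.imread("lvlast.png");cv2.imwrite("pics/lv9.png",cv2.resize(a,None,fx=2,fy=2,interpolation=2))
E
```

```text
ee_pos: [0.5261, 0.0269, 0.007]
ft_force: [1.3, 12.5, -0.1]
([0.6563, -0.1781], (19.0, 11.333333333333334), [(332, [6.1, -2.1]), (819, [1.2, -0.8])]) [ 0.9 13.  -0.4]
far 0.978 0.0 3.25
right 0.97 -0.5 0.5
left 0.93 0.25 0.5
level 0.806 -0.25 2.5
edge 0.986 0.25 3.5
```

View pics/lv9.png

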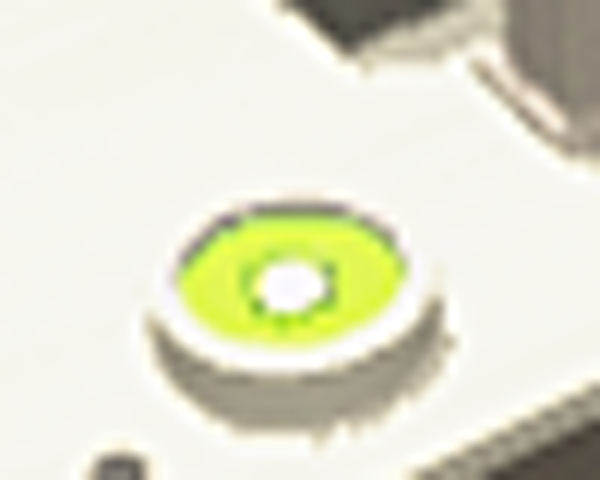

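Level view: the bubble at (290,287) sits wholly inside the ring. The push has climbed to 12.7 N from about 5.5 N. Releasing and withdrawing.

```bash
python3 -m handwheel '{"translation":[[0,0,0],[0,0,0],[0,0,0],[0,0,0],[0,0,0]],"twist":[[0,0,0],[0,0,0],[0,0,0],[0,0,0],[0,0,0]]}' 0.2
python3 lv.py
python3 -m handwheel '{"translation":[[0,0,-0.3],[0,0,-0.6],[0,0,-1],[0,0,-1],[0,0,-1]],"twist":[[0,0,0],[0,0,0],[0,0,0],[0,0,0],[0,0,0]]}'|egrep 'ee|ft'
python3 -m handwheel '{"translation":[[1,0,-1],[1,0,-1],[1,0,-1],[1,0,-0.5],[0.5,0,0]],"twist":[[0,0,0],[0,0,0],[0,0,0],[0,0,0],[0,0,0]]}' |egrep 'ee|ft'
python3 -m handwheel '{"translation":[[0,0,0],[0,0,0],[0,0,0],[0,0,0],[0,0,0]],"twist":[[0,0,0],[0,0,0],[0,0,0],[0,0,0],[0,0,0]]}' |egrep 'ee|ft|clock'
python3 lv.py;python3 mv.py
python3 - <<'E'
from h import *
w=snapshot("wrist");cv2.imwrite("pics/w9.png",w["color"])
hsv=cv2.cvtColor(w["color"],cv2.COLOR_BGR2HSV);m=cv2.inRange(hsv,(10,70,110),(32,255,255))
for c in cv2.findContours(m,0,1)[0]:
    if cv2.contourArea(c)>250:
        b=cv2.boundingRect(c);print(b,onz(w,b[0]+b[2]/2,b[1],.0135,True).round(4))
E
```

```text
clock: 16.38
ee_pos: [0.5257, 0.0252, 0.0069]
eef_rot: [-0.0, 0.732, 0.681, -0.0]
ft_force: [-1.3, 0.4, -0.8]
finger_gap: 0.055
grasp_force: 0.0
([0.6563, -0.1781], (19.0, 11.333333333333334), [(334, [5.7, -2.1]), (843, [0.9, -0.7])]) [0.9 0.1 0.1]
ee_pos: [0.5258, 0.0254, 0.0868]
eef_rot: [0.0, 0.732, 0.681, 0.0]
ft_force: [-0.2, 0.3, -0.3]
ee_pos: [0.5341, 0.1173, 0.1587]
eef_rot: [0.001, 0.732, 0.681, 0.003]
ft_force: [-0.2, 0.1, 0.6]
clock: 17.68
ee_pos: [0.5317, 0.1143, 0.1542]
eef_rot: [-0.0, 0.732, 0.681, -0.001]
ft_force: [-0.2, -0.4, -0.3]
([0.6561, -0.1779], (19.0, 11.166666666666666), [(321, [5.5, -1.4]), (848, [1.1, -0.8])]) [ 0.1 -1.4  0.4]
far 0.978 0.0 3.25
right 0.97 -0.5 0.5
left 0.977 0.25 0.5
level 0.804 -0.25 2.5
edge 0.986 0.25 3.5
(223, 332, 301, 31) [ 0.5888 -0.0783  0.0135]
(422, 283, 20, 52) [ 0.6611 -0.0123  0.0135]
(195, 283, 20, 52) [0.3861 0.0079 0.0135]
(304, 242, 30, 51) [0.5282 0.055  0.0135]
(465, 159, 39, 33) [0.7194 0.1359 0.0135]
(185, 51, 60, 45) [0.4367 0.2678 0.0135]
```

```bash
python3 -c "
from plant import sign_off
print(sign_off())"
```

```text
the job is handed in; nothing more can be done
None
```

Job handed in: the wedge is tight under the short foot (push rose from about 5.5 to 12.7 N) with the bubble inside its ring, the plate steady after release and the gripper clear; I inferred that all four feet bear from the push force and the far foot's descent rather than testing it directly.

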